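Move the tested device row from the jig to the panel rail, in wiring order

TASK

The four control devices on the test jig stand in the panel's wiring order, counted from the jig's feed end (the grey box with the black inlet and red switch). Move all four onto the mounting rail of the white panel strip, between its two end clamps, keeping that order counted from the orange clamp: the one nearest the feed box goes nearest the orange clamp, and so on. Seat each one fully and upright astride the rail, setting it down gently rather than dropping it.

Things in the scene. Friction and masses are not known exactly. Their poses are not given: they have to be found in the camera images.
- contactor: Blue contactor, 48 (x) x 56 (y) x 75 mm high, orange plunger on top. Grip its main body across x: from -22 to +24 mm, 0 to 60 mm above the origin. On a rail foot like the others. Origin: centre of the housing's underside; x across the rail, y along it, z up; 0.2 to 0.6 kg.
- relay_module: Grey relay module, black terminals on top, 47 (x) x 62 (y) x 52 mm high. Grip it across x: from -21 to +24 mm, 0 to 48 mm above the origin. On a rail foot like the others. Origin: centre of the housing's underside; x across the rail, y along it, z up; 0.2 to 0.6 kg.
- battery: Red buffer battery, yellow and black band, two pale posts on top, 63 (x) x 60 (y) x 74 mm high. Grip it across x: from -29 to +31 mm, 0 to 62 mm above the origin. On a rail foot like the others. Origin: centre of the housing's underside; x across the rail, y along it, z up; 0.2 to 0.6 kg.
- breaker: White two-pole circuit breaker with a blue toggle: base 84 (x) x 36 (y) x 38 mm high, on it a nose 45 (x) x 36 (y) mm from 38 to 70 mm above the origin, toggle to 80 mm. Grip the nose across x (the base is too wide). On a rail foot like the others. Origin: centre of the housing's underside; x across the rail, y along it, z up; 0.2 to 0.6 kg.
- station_contactor: Black test station, fixed, under the blue contactor at the start: block 80 x 79 x 9 mm with a stub of 35 mm rail along y, its top 28 mm above the origin and 36 mm above the bench. Origin: centre of the underside. The four stations look alike and stand in a straight row along their common y axis, 85 mm apart, order drawn afresh.
- station_relay_module: Black test station, fixed, under the grey relay module at the start: block 80 x 79 x 9 mm with a stub of 35 mm rail along y, its top 28 mm above the origin and 36 mm above the bench. Origin: centre of the underside. The jig's feed end (grey box 48 mm high, black inlet, red switch) is always at the +y end of the row, 77 mm beyond the last station's centre.
- station_battery: Black test station, fixed, under the red battery at the start: block 80 x 79 x 9 mm with a stub of 35 mm rail along y, its top 28 mm above the origin and 36 mm above the bench. Origin: centre of the underside. The devices' black feet, 66 mm across x by 34 mm along y: a 4 mm saddle under the origin lies on the rail; jaws reach 20 mm below the origin.
- station_breaker: Black test station, fixed, under the white breaker at the start: block 80 x 79 x 9 mm with a stub of 35 mm rail along y, its top 28 mm above the origin and 36 mm above the bench. Origin: centre of the underside. The slippery plastic feet just lift off and set on, no snap: 3 mm play either side of the rail; flared jaws guide from up to 8 mm off centre.
- panel_rail: White panel strip, fixed, 100 (x) x 400 (y) mm; along its y axis the mounting rail, 35 mm wide, its top 36 mm above the origin (centre of the underside): a seated device's origin is 40 mm above it. Two end clamps on the rail, orange and grey, 12 mm thick, 38 mm above the rail, centred 176 mm either side of the origin: 340 mm clear between; the devices take 214 mm.
- orange_clamp: Orange end clamp, fixed on the panel strip's rail at its +y or its -y end (drawn afresh; the grey clamp is at the other). Origin: on the rail's centre line, at the height of the rail's top; axes as the panel strip's. (A big open carton stands on the bench at the right, x over 0.45 and y under -0.15 m: swing the arm in above it.)
Mind the look-alikes: they are no part of the job. What is shaped like the battery but purple is not meant.

How it is judged:
At the end, for the whole second after the job is handed in: All four stand at rest, upright (0.08 rad) astride the panel's rail between the clamps: origin within 8 mm of the rail's centre line, 40 mm above the strip's underside (within 4 mm); their order from the orange clamp is that of their stations from the feed box (x of contactor in the frame of panel_rail between -0.008 and 0.008 m and y of contactor in the frame of panel_rail between -0.165 and 0.165 m and z of contactor in the frame of panel_rail between 0.036 and 0.044 m and angle between each of contactor, relay_module, battery, breaker's own z axis and vertical below 0.08 rad and linear speed of each of contactor, relay_module, battery, breaker below 0.02 m/s and angular speed of each of contactor, relay_module, battery, breaker below 0.2 rad/s and x of relay_module in the frame of panel_rail between -0.008 and 0.008 m and y of relay_module in the frame of panel_rail between -0.165 and 0.165 m and z of relay_module in the frame of panel_rail between 0.036 and 0.044 m and x of battery in the frame of panel_rail between -0.008 and 0.008 m and y of battery in the frame of panel_rail between -0.165 and 0.165 m and z of battery in the frame of panel_rail between 0.036 and 0.044 m and x of breaker in the frame of panel_rail between -0.008 and 0.008 m and y of breaker in the frame of panel_rail between -0.165 and 0.165 m and z of breaker in the frame of panel_rail between 0.036 and 0.044 m and ((y of station_relay_module in the frame of station_contactor below 0 m and ((y of orange_clamp in the frame of contactor above 0 m and y of relay_module in the frame of contactor below 0 m) or (y of orange_clamp in the frame of contactor below 0 m and y of relay_module in the frame of contactor above 0 m))) or (y of station_relay_module in the frame of station_contactor above 0 m and ((y of orange_clamp in the frame of relay_module above 0 m and y of contactor in the frame of relay_module below 0 m) or (y of orange_clamp in the frame of relay_module below 0 m and y of contactor in the frame of relay_module above 0 m)))) and ((y of station_battery in the frame of station_contactor below 0 m and ((y of orange_clamp in the frame of contactor above 0 m and y of battery in the frame of contactor below 0 m) or (y of orange_clamp in the frame of contactor below 0 m and y of battery in the frame of contactor above 0 m))) or (y of station_battery in the frame of station_contactor above 0 m and ((y of orange_clamp in the frame of battery above 0 m and y of contactor in the frame of battery below 0 m) or (y of orange_clamp in the frame of battery below 0 m and y of contactor in the frame of battery above 0 m)))) and ((y of station_breaker in the frame of station_contactor below 0 m and ((y of orange_clamp in the frame of contactor above 0 m and y of breaker in the frame of contactor below 0 m) or (y of orange_clamp in the frame of contactor below 0 m and y of breaker in the frame of contactor above 0 m))) or (y of station_breaker in the frame of station_contactor above 0 m and ((y of orange_clamp in the frame of breaker above 0 m and y of contactor in the frame of breaker below 0 m) or (y of orange_clamp in the frame of breaker below 0 m and y of contactor in the frame of breaker above 0 m)))) and ((y of station_battery in the frame of station_relay_module below 0 m and ((y of orange_clamp in the frame of relay_module above 0 m and y of battery in the frame of relay_module below 0 m) or (y of orange_clamp in the frame of relay_module below 0 m and y of battery in the frame of relay_module above 0 m))) or (y of station_battery in the frame of station_relay_module above 0 m and ((y of orange_clamp in the frame of battery above 0 m and y of relay_module in the frame of battery below 0 m) or (y of orange_clamp in the frame of battery below 0 m and y of relay_module in the frame of battery above 0 m)))) and ((y of station_breaker in the frame of station_relay_module below 0 m and ((y of orange_clamp in the frame of relay_module above 0 m and y of breaker in the frame of relay_module below 0 m) or (y of orange_clamp in the frame of relay_module below 0 m and y of breaker in the frame of relay_module above 0 m))) or (y of station_breaker in the frame of station_relay_module above 0 m and ((y of orange_clamp in the frame of breaker above 0 m and y of relay_module in the frame of breaker below 0 m) or (y of orange_clamp in the frame of breaker below 0 m and y of relay_module in the frame of breaker above 0 m)))) and ((y of station_breaker in the frame of station_battery below 0 m and ((y of orange_clamp in the frame of battery above 0 m and y of breaker in the frame of battery below 0 m) or (y of orange_clamp in the frame of battery below 0 m and y of breaker in the frame of battery above 0 m))) or (y of station_breaker in the frame of station_battery above 0 m and ((y of orange_clamp in the frame of breaker above 0 m and y of battery in the frame of breaker below 0 m) or (y of orange_clamp in the frame of breaker below 0 m and y of battery in the frame of breaker above 0 m))))); the robot touches nothing.
It fails at once if a device is dropped or knocked: it moves faster than 0.7 m/s while lower than 55 mm ((height (world z) of contactor below 0.055 m and linear speed of contactor above 0.7 m/s) or (height (world z) of relay_module below 0.055 m and linear speed of relay_module above 0.7 m/s) or (height (world z) of battery below 0.055 m and linear speed of battery above 0.7 m/s) or (height (world z) of breaker below 0.055 m and linear speed of breaker above 0.7 m/s)).
It also fails if it takes over 96 s, if anything falls off the work surface, if the arm or the gripper's body presses on something with over 40 N, if the wrist force passes 120 N, or if a joint passes its speed limit or range.

ROBOT

A 6-joint arm with a two-finger parallel gripper is mounted at the origin on a cart in front of the work surface, level with it; the furniture and walls round the work are solid. World frame = base frame: x ahead of the robot, y to its left, z up, the work surface at z = 0. Lengths are in m, angles in rad, forces in N, time in s.
With the tool pointing down it reaches from about 0.375 to 0.975 m from the base axis. Payload 3.8 kg.
Tool frame: the origin (TCP) lies midway between the tips of the shut fingers; the grasp point (between the pads) lies 19 mm behind it; z points along the fingers, y is the line along which they close (so a half turn about z gives the same grasp; the last joint's range is limited). The gripper opens to 85 mm and grips with 20 to 120 N. Pads are 22 mm wide; open, the fingers measure 114 mm over their backs; the gripper's body (76 mm by 85 mm) begins 54 mm behind the grasp point. The pads swing forward as they close: fully open they stand 13 mm farther back than shut.
Start: joints at [1.31, 0.264, 1.604, -0, 1.274, -0.037], TCP at [0.15, 0.658, 0.231] pointing down, gripper open.
Joint ranges: [-2.63, 2.63], [-0.94, 2.18], [0.31, 2.57], [-1.31, 4.45], [0, 2.66], [-2.55, 2.55]. Speed limits (rad/s): [2.57, 2.57, 3.14, 3.14, 3.14, 3.14].

INTERFACE

Orientations are given as a rotation vector (axis times angle).
In Python, from workcell import bot, read_camera, camera_info, ticket gives the robot as it stands.
- The arm moves only by the tool servo_tool, never from a script. Its argument "targets" is a list of rows, each an object of numbers: "hand": the closure, from -1 (fully open) to 1 (shut); "x", "y", "z": the shift along the tool's x, y, z as a fraction of full scale; "roll": the turn about the tool's z as a fraction of full scale. In form: [{"hand": .., "x": .., "y": .., "z": .., "roll": ..}, ...]. A call has 1 to 10 rows; each row is the pose to reach, as a shift and turn from the pose commanded when the call began, along the tool's axes at that moment, turning the shorter way round; what a row does not reach only later rows make up. Full scale, the value 1, is 50 cm for a shift and 180 degrees for a turn. A row lasts 1/12 s, in which the tool goes at most 41.7 mm and 7.16 degrees, less where a joint would pass 70% of its speed; a pose out of reach is approached as far as the arm can. A call with a number of a shift or a turn outside -1 to 1 is refused whole. A call with a gripper value outside its range is refused whole. The fingers move at their own pace and stop on an object; "grip_force" is the grip in N (left out, the last holds). Time passes only in rows, so rows that repeat a pose let the fingers close. It gives the time, the measured TCP pose, the force, the opening and the grip force at its end, in the units of the state.
- bot.read_state(): the state, without advancing time (a new reading comes with each control period).
- read_camera(name): name is "scene" or "top"; returns the picture (400x640x3 uint8, red, green, blue); there is no depth.
- camera_info(name): a dict with "fx", "fy", "cx", "cy" (pixels), "eye" and "orientation" of the camera in the world. Camera axes: x right, y down, z forward; pixel columns grow to the right and rows downward; lengths in m; the calibration is good to about 2 mm. A picture is of the moment at which its call begins. camera_info takes no time and is no camera call.
- ticket.finish_job(): hands the job in; it is judged then, once.
The state is a dict: "time": time; "q": joint angles; "joint_vel": joint speeds; "joint_torque": joint torques, N m; "tool_pos": TCP position; "tcp_rot": TCP orientation; "wrist_force": force on the tool from outside, world axes, zero at the start; "torque": the same for the moment, N m; "width": opening from 0.0 (shut) to 1.0 (fully open); "grip_force": force on a finger pad.
Only numpy, scipy, OpenCV 4.12 (cv2) and the standard library are available. Lean on these libraries where they do the work, as an engineer would, in place of code of your own. Each camera call takes 0.05 s, during which the arm holds its last target. There are 200 camera calls.

## Working session

There is one attempt and no reset: what is moved stays moved. The work goes in short steps, Python scripts to look and compute and a tool call to move; the robot and the scene stay as the last step left them, time stands still between calls to the robot, and variables do not carry over. Pictures are saved under pics/ and viewed, at most 14 in all, crops included, and the job is handed in when it is done.

Besides the shell and the picture viewer there is one more tool, called after "Emit:" as name(argument=value, ...) on one line, values as JSON. servo_tool: Moves the arm, as the interface text tells. Its arguments: {"type":"object","properties":{"targets":{"type":"array"},"grip_force":{"type":"number"}},"required":["targets"]}

```bash
mkdir -p pics; python3 - <<'E'
from workcell import bot, read_camera, camera_info
import cv2
for n in ("scene","top"):
    im=read_camera(n); cv2.imwrite(f"pics/{n}0.png",cv2.resize(im[:,:,::-1],(800,500),interpolation=cv2.INTER_CUBIC)); cv2.imwrite(f"raw_{n}.png",im[:,:,::-1])
    print(camera_info(n))
print(bot.read_state())
E
```

```text
{'fx': 433.76986420423265, 'fy': 433.76986420423265, 'cx': 330.566667904879, 'cy': 196.39021181134444, 'eye': array([0.30026502, 0.64815837, 0.71310928]), 'orientation': array([-0.66266125,  2.7457914 , -0.9749271 ])}
{'fx': 510.4289226100481, 'fy': 510.4289226100481, 'cx': 322.2362658160465, 'cy': 204.7550858452332, 'eye': array([0.43573995, 0.177809  , 1.21886833]), 'orientation': array([-2.19806106,  2.15862263, -0.08496382])}
{'time': 0.1, 'q': array([ 1.31010832e+00,  2.64689333e-01,  1.60527047e+00, -3.32593103e-05,
        1.27371811e+00, -3.69037850e-02]), 'joint_vel': array([ 0.0036137 ,  0.00021836, -0.00389931, -0.00050172, -0.0025285 ,
        0.00047495]), 'joint_torque': array([ 2.02488786e-04, -5.16706467e+01, -3.68593562e+01, -1.15573416e-04,
        6.19872473e-03, -3.76888477e-05]), 'tool_pos': array([0.14963568, 0.65750497, 0.23006094]), 'tcp_rot': array([-0.35073995, -3.12167113,  0.00324645]), 'wrist_force': array([-0.05079652,  0.48670654,  0.99263256]), 'torque': array([0.02197314, 0.00067416, 0.05489154]), 'grip_force': 0.0, 'width': 1.0009134404105515}
```

View pics/scene0.png

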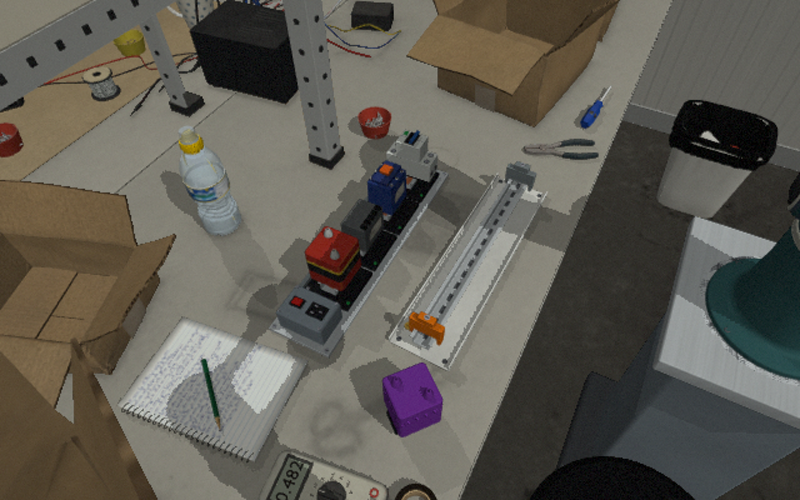

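View pics/top0.png

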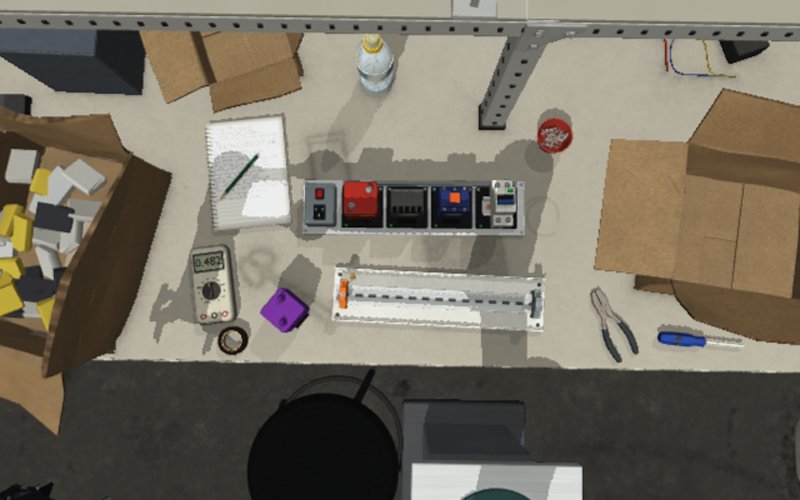

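```bash
python3 - <<'E'
import cv2
im=cv2.imread("raw_top.png")
cv2.imwrite("pics/c1.png",cv2.resize(im[135:195,240:425],None,fx=4.3,fy=4.3,interpolation=cv2.INTER_CUBIC))
cv2.imwrite("pics/c2.png",cv2.resize(im[205:270,258:443],None,fx=4.3,fy=4.3,interpolation=cv2.INTER_CUBIC))
E
```

```text
(no output)
```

View pics/c1.png

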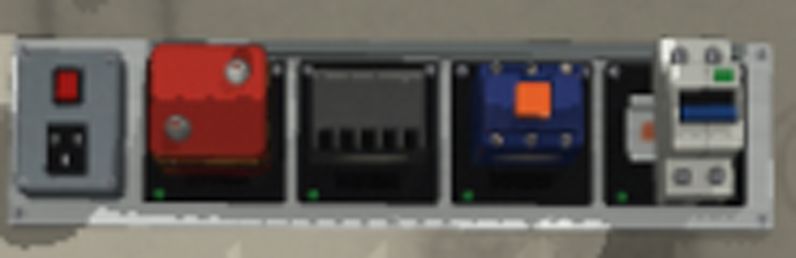

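View pics/c2.png

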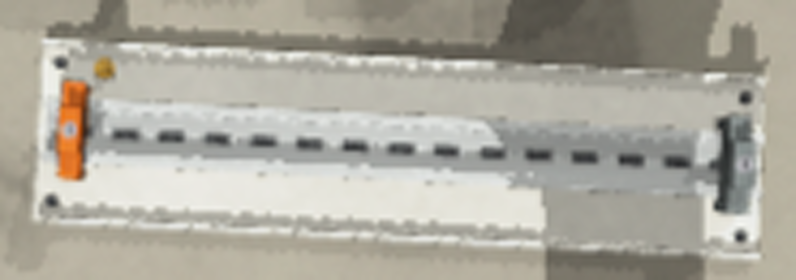

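```bash
cat > h.py <<'E'
import numpy as np
from scipy.spatial.transform import Rotation as R
from workcell import camera_info
def P(u,v,z,cam="top"):
    c=camera_info(cam); d=R.from_rotvec(c["orientation"]).apply([(u-c["cx"])/c["fx"],(v-c["cy"])/c["fy"],1])
    return c["eye"]+d*(z-c["eye"][2])/d[2]
def C1(u,v,z): return P(240+(u+.5)/4.3-.5,135+(v+.5)/4.3-.5,z)
def C2(u,v,z): return P(258+(u+.5)/4.3-.5,205+(v+.5)/4.3-.5,z)
E
python3 - <<'E'
from h import *
np.set_printoptions(precision=4,suppress=True)
for n,a in dict(plate=[(12,40,.008),(770,45,.008),(772,227,.008),(10,222,.008)],
 st=[(297,203,.017),(440,203,.017),(451,203,.017),(593,205,.017),(603,205,.017),(747,206,.017),(143,202,.017),(285,202,.017)],
 bat=[(237,70,.112),(177,127,.112),(150,155,.102),(267,158,.102)],relay=[(312,70,.09),(423,70,.09),(315,150,.09),(420,150,.09)],
 cont=[(533,99,.115)],brk=[(681,55,.078),(713,55,.078),(681,177,.078),(713,177,.078),(708,105,.12)]).items():
    print(n); [print(C1(*p)[:2]) for p in a]
print("panel")
for p in [(69,130,.074),(745,163,.074),(125,134,.035),(677,161,.035),(61,62,.008),(51,201,.008),(745,97,.008),(740,236,.008)]: print(C2(*p)[:2])
E
```

```text
plate
[0.6775 0.3772]
[ 0.6821 -0.0464]
[ 0.5799 -0.0478]
[0.5751 0.3751]
st
[0.5874 0.2157]
[0.5888 0.1368]
[0.589  0.1308]
[0.5892 0.0525]
[0.5893 0.047 ]
[ 0.5902 -0.0323]
[0.5865 0.3006]
[0.5879 0.2223]
bat
[0.6432 0.2447]
[0.6133 0.2746]
[0.6002 0.289 ]
[0.5997 0.2289]
relay
[0.6481 0.207 ]
[0.6491 0.1492]
[0.6061 0.2046]
[0.6071 0.1501]
cont
[0.6304 0.0937]
brk
[0.6617 0.0133]
[ 0.662  -0.0035]
[0.597  0.0129]
[ 0.5973 -0.0038]
[0.6281 0.0056]
panel
[0.4592 0.2899]
[ 0.4485 -0.0621]
[0.4584 0.2635]
[ 0.4493 -0.0337]
[0.498  0.3017]
[0.4215 0.3052]
[ 0.4855 -0.0758]
[ 0.4093 -0.0732]
```

```bash
cat >> h.py <<'E'
from workcell import bot
def mv(*wps):
    "wps: (x,y,z,yaw of tool y axis); prints tool-frame fractions from the present pose"
    s=bot.read_state(); p=s["tool_pos"]; Rt=R.from_rotvec(s["tcp_rot"]); yv=Rt.apply([0,1,0]); yaw=np.arctan2(yv[1],yv[0])
    print("t %.2f"%s["time"],"p",np.round(p,4),"yaw %.4f"%yaw,"w %.3f"%s["width"],"F",np.round(s["wrist_force"],1), "tilt",np.round(Rt.apply([0,0,1]),4))
    for w in wps:
        d=Rt.inv().apply(np.array(w[:3])-p)/.5; r=-(w[3]-yaw)/np.pi
        print("x %.4f y %.4f z %.4f roll %.4f"%(*d,r))
E
python3 -c "
from h import *
mv((.629,.2605,.2,.011),(.629,.2605,.062,.011))"
```

```text
t 0.10 p [0.1496 0.6575 0.2301] yaw 1.3470 w 1.001 F [-0.1  0.5  1. ] tilt [-5.e-04 -2.e-03 -1.e+00]
x -1.1110 y -0.5613 z 0.0612 roll 0.4253
x -1.1110 y -0.5608 z 0.3372 roll 0.4253
```

Emit:
servo_tool(targets=[{"hand":-1,"x":-0.75,"y":-0.379,"z":0.04,"roll":0.4253},{"hand":-1,"x":-0.75,"y":-0.379,"z":0.04,"roll":0.4253},{"hand":-1,"x":-0.75,"y":-0.379,"z":0.04,"roll":0.4253},{"hand":-1,"x":-0.75,"y":-0.379,"z":0.04,"roll":0.4253},{"hand":-1,"x":-0.75,"y":-0.379,"z":0.04,"roll":0.4253},{"hand":-1,"x":-0.75,"y":-0.379,"z":0.04,"roll":0.4253},{"hand":-1,"x":-0.75,"y":-0.379,"z":0.04,"roll":0.4253},{"hand":-1,"x":-0.75,"y":-0.379,"z":0.04,"roll":0.4253},{"hand":-1,"x":-0.75,"y":-0.379,"z":0.04,"roll":0.4253},{"hand":-1,"x":-0.75,"y":-0.379,"z":0.04,"roll":0.4253}])

```text
time: 0.93
tool_pos: [0.4713, 0.3909, 0.211]
tcp_rot: [-2.118, -2.32, 0.001]
wrist_force: [-0.4, 1.0, 0.2]
width: 0.997
grip_force: 0.0
```

```bash
python3 -c "
from h import *
mv((.629,.2605,.18,.011))"
```

```text
t 0.93 p [0.4713 0.3909 0.211 ] yaw 0.0908 w 0.997 F [-0.4  1.   0.2] tilt [-5.e-04 -4.e-04 -1.e+00]
x -0.2883 y 0.2904 z 0.0619 roll 0.0254
```

Emit:
servo_tool(targets=[{"hand":-1,"x":-0.27,"y":0.27,"z":0.055,"roll":0.02},{"hand":-1,"x":-0.27,"y":0.27,"z":0.055,"roll":0.02},{"hand":-1,"x":-0.27,"y":0.27,"z":0.055,"roll":0.02},{"hand":-1,"x":-0.27,"y":0.27,"z":0.055,"roll":0.02},{"hand":-1,"x":-0.27,"y":0.27,"z":0.055,"roll":0.02},{"hand":-1,"x":-0.27,"y":0.27,"z":0.055,"roll":0.02},{"hand":-1,"x":-0.27,"y":0.27,"z":0.055,"roll":0.02},{"hand":-1,"x":-0.27,"y":0.27,"z":0.055,"roll":0.02}])

```text
time: 1.6
tool_pos: [0.6171, 0.2714, 0.1833]
tcp_rot: [-2.183, -2.258, 0.002]
wrist_force: [-0.1, 0.3, -0.8]
width: 1.0
grip_force: 0.0
```

```bash
python3 -c "
from h import *
mv((.629,.2605,.13,.011),(.629,.2605,.062,.011))"
```

```text
t 1.60 p [0.6171 0.2714 0.1833] yaw 0.0336 w 1.000 F [-0.1  0.3 -0.8] tilt [-0.0016 -0.     -1.    ]
x -0.0226 y 0.0231 z 0.1066 roll 0.0072
x -0.0226 y 0.0234 z 0.2426 roll 0.0072
```

Emit:
servo_tool(targets=[{"hand":-1,"x":-0.0226,"y":0.023,"z":0.03,"roll":0.0072},{"hand":-1,"x":-0.0226,"y":0.023,"z":0.06,"roll":0.0072},{"hand":-1,"x":-0.0226,"y":0.023,"z":0.09,"roll":0.0072},{"hand":-1,"x":-0.0226,"y":0.0232,"z":0.12,"roll":0.0072},{"hand":-1,"x":-0.0226,"y":0.0232,"z":0.15,"roll":0.0072},{"hand":-1,"x":-0.0226,"y":0.0232,"z":0.18,"roll":0.0072},{"hand":-1,"x":-0.0226,"y":0.0233,"z":0.21,"roll":0.0072},{"hand":-1,"x":-0.0226,"y":0.0234,"z":0.2426,"roll":0.0072},{"hand":-1,"x":-0.0226,"y":0.0234,"z":0.2426,"roll":0.0072},{"hand":-1,"x":-0.0226,"y":0.0234,"z":0.2426,"roll":0.0072}])

```text
time: 2.43
tool_pos: [0.6285, 0.2603, 0.0608]
tcp_rot: [-2.207, -2.234, 0.005]
wrist_force: [0.0, 0.2, -0.1]
width: 0.998
grip_force: 0.0
```

```bash
python3 -c "
from h import *
mv((.629,.2605,.062,.011))
from workcell import read_camera
import cv2
im=read_camera('scene')[:,:,::-1]
cv2.imwrite('pics/s1.png',cv2.resize(im[70:320,180:400],None,fx=2.4,fy=2.4,interpolation=cv2.INTER_CUBIC))"
```

```text
t 2.43 p [0.6285 0.2603 0.0608] yaw 0.0119 w 0.998 F [ 0.   0.2 -0.1] tilt [-0.0031 -0.0012 -1.    ]
x 0.0005 y 0.0010 z -0.0024 roll 0.0003
```

View pics/s1.png

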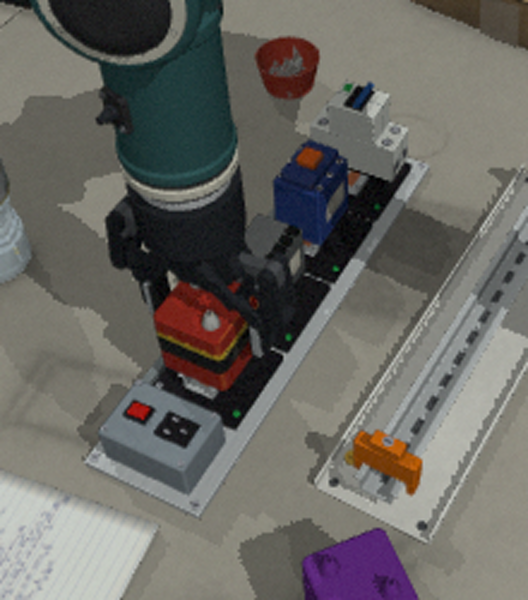

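Emit:
servo_tool(targets=[{"hand":1,"z":0},{"hand":1,"z":0},{"hand":1,"z":0},{"hand":1,"z":0},{"hand":1,"z":0},{"hand":1,"z":0},{"hand":1,"z":0},{"hand":1,"z":0}], grip_force=70)

```text
invalid input
```

```bash
python3 -c "
from h import *
mv((.629,.2605,.12,.011),(.4583,.229,.12,-.0304))"
```

```text
t 2.48 p [0.6297 0.2606 0.0623] yaw 0.0118 w 0.998 F [-0.1  0.3 -0.6] tilt [-6.e-04 -3.e-04 -1.e+00]
x -0.0003 y -0.0014 z -0.1153 roll 0.0003
x -0.0592 y -0.3435 z -0.1151 roll 0.0134
```

All fields are needed.

Emit:
servo_tool(targets=[{"hand":1,"x":0,"y":0,"z":0,"roll":0},{"hand":1,"x":0,"y":0,"z":0,"roll":0},{"hand":1,"x":0,"y":0,"z":0,"roll":0},{"hand":1,"x":0,"y":0,"z":0,"roll":0},{"hand":1,"x":0,"y":0,"z":0,"roll":0},{"hand":1,"x":0,"y":0,"z":0,"roll":0},{"hand":1,"x":0,"y":0,"z":0,"roll":0},{"hand":1,"x":0,"y":0,"z":0,"roll":0}], grip_force=70)

```text
time: 3.15
tool_pos: [0.6312, 0.261, 0.0646]
tcp_rot: [2.208, 2.233, 0.005]
wrist_force: [0.5, -0.5, 6.5]
width: 0.691
grip_force: 77.8
```

```bash
python3 -c "
from h import *
mv((.629,.2605,.12,.011),(.4583,.229,.12,-.0304))"
```

```text
t 3.15 p [0.6312 0.261  0.0646] yaw 0.0115 w 0.691 F [ 0.5 -0.5  6.5] tilt [ 0.0031  0.0012 -1.    ]
x -0.0009 y -0.0041 z -0.1108 roll 0.0001
x -0.0600 y -0.3462 z -0.1120 roll 0.0133
```

Emit:
servo_tool(targets=[{"hand":1,"x":0,"y":0,"z":-0.01,"roll":0},{"hand":1,"x":0,"y":0,"z":-0.025,"roll":0},{"hand":1,"x":0,"y":0,"z":-0.045,"roll":0},{"hand":1,"x":0,"y":0,"z":-0.07,"roll":0},{"hand":1,"x":0,"y":0,"z":-0.1,"roll":0},{"hand":1,"x":0,"y":0,"z":-0.125,"roll":0},{"hand":1,"x":0,"y":0,"z":-0.14,"roll":0},{"hand":1,"x":0,"y":0,"z":-0.14,"roll":0},{"hand":1,"x":0,"y":0,"z":-0.14,"roll":0}])

```text
time: 3.9
tool_pos: [0.6305, 0.2608, 0.1341]
tcp_rot: [2.208, 2.234, 0.003]
wrist_force: [0.8, -0.6, -5.3]
width: 0.692
grip_force: 77.2
```

```bash
python3 -c "
from h import *
mv((.4583,.229,.13,-.0304))"
```

```text
t 3.90 p [0.6305 0.2608 0.1341] yaw 0.0115 w 0.692 F [ 0.8 -0.6 -5.3] tilt [ 2.1e-03  8.0e-04 -1.0e+00]
x -0.0596 y -0.3452 z 0.0073 roll 0.0134
```

Emit:
servo_tool(targets=[{"hand":1,"x":-0.006,"y":-0.0345,"z":0,"roll":0.002},{"hand":1,"x":-0.015,"y":-0.087,"z":0,"roll":0.004},{"hand":1,"x":-0.027,"y":-0.155,"z":0,"roll":0.006},{"hand":1,"x":-0.039,"y":-0.225,"z":0,"roll":0.008},{"hand":1,"x":-0.049,"y":-0.285,"z":0,"roll":0.011},{"hand":1,"x":-0.056,"y":-0.328,"z":0,"roll":0.0134},{"hand":1,"x":-0.0596,"y":-0.3452,"z":0,"roll":0.0134},{"hand":1,"x":-0.0596,"y":-0.3452,"z":0,"roll":0.0134},{"hand":1,"x":-0.0596,"y":-0.3452,"z":0,"roll":0.0134},{"hand":1,"x":-0.0596,"y":-0.3452,"z":0,"roll":0.0134}])

```text
time: 4.73
tool_pos: [0.4592, 0.2292, 0.1331]
tcp_rot: [2.255, 2.187, 0.003]
wrist_force: [1.1, 0.0, -5.2]
width: 0.691
grip_force: 77.6
```

```bash
python3 -c "
from h import *
mv((.4583,.229,.0646,-.0304),(.4583,.229,.0746,-.0304))
from workcell import read_camera
import cv2
im=read_camera('scene')[:,:,::-1]
cv2.imwrite('pics/s2.png',cv2.resize(im[70:320,200:450],None,fx=2.4,fy=2.4,interpolation=cv2.INTER_CUBIC))"
```

```text
t 4.73 p [0.4592 0.2292 0.1331] yaw -0.0306 w 0.691 F [ 1.1  0.  -5.2] tilt [ 1.9e-03  7.0e-04 -1.0e+00]
x -0.0005 y -0.0020 z 0.1370 roll -0.0001
x -0.0004 y -0.0020 z 0.1170 roll -0.0001
```

View pics/s2.png

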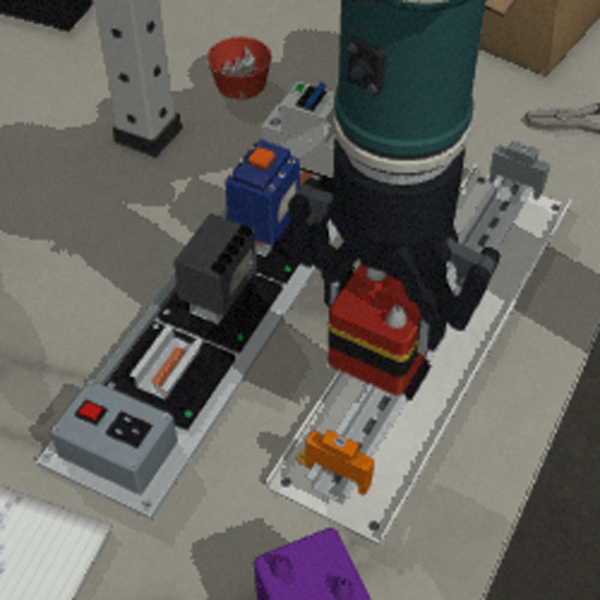

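Emit:
servo_tool(targets=[{"hand":1,"x":-0.0005,"y":-0.002,"z":0.02,"roll":0},{"hand":1,"x":-0.0005,"y":-0.002,"z":0.05,"roll":0},{"hand":1,"x":-0.0005,"y":-0.002,"z":0.075,"roll":0},{"hand":1,"x":-0.0005,"y":-0.002,"z":0.09,"roll":0},{"hand":1,"x":-0.0005,"y":-0.002,"z":0.1,"roll":0},{"hand":1,"x":-0.0005,"y":-0.002,"z":0.11,"roll":0},{"hand":1,"x":-0.0005,"y":-0.002,"z":0.12,"roll":0},{"hand":1,"x":-0.0005,"y":-0.002,"z":0.128,"roll":0},{"hand":1,"x":-0.0005,"y":-0.002,"z":0.134,"roll":0},{"hand":1,"x":-0.0005,"y":-0.002,"z":0.134,"roll":0}])

```text
time: 5.62
tool_pos: [0.4567, 0.2285, 0.0653]
tcp_rot: [2.255, 2.187, -0.0]
wrist_force: [0.0, 0.8, -4.2]
width: 0.69
grip_force: 77.7
```

Emit:
servo_tool(targets=[{"hand":1,"x":0,"y":0.001,"z":0.001,"roll":0},{"hand":1,"x":0,"y":0.001,"z":0.002,"roll":0},{"hand":1,"x":0,"y":0.001,"z":0.003,"roll":0},{"hand":1,"x":0,"y":0.001,"z":0.003,"roll":0},{"hand":1,"x":0,"y":0.001,"z":0.003,"roll":0}])

```text
time: 6.03
tool_pos: [0.4574, 0.2286, 0.0646]
tcp_rot: [2.255, 2.187, 0.001]
wrist_force: [-0.1, 0.6, -3.2]
width: 0.698
grip_force: 77.8
```

Emit:
servo_tool(targets=[{"hand":1,"x":0,"y":0.001,"z":0.001,"roll":0},{"hand":1,"x":0,"y":0.001,"z":0.002,"roll":0},{"hand":1,"x":0,"y":0.001,"z":0.003,"roll":0},{"hand":1,"x":0,"y":0.001,"z":0.003,"roll":0},{"hand":1,"x":0,"y":0.001,"z":0.003,"roll":0}])

```text
time: 6.45
tool_pos: [0.4581, 0.2288, 0.0645]
tcp_rot: [2.255, 2.187, 0.001]
wrist_force: [-4.3, -0.5, 7.2]
width: 0.691
grip_force: 79.2
```

Emit:
servo_tool(targets=[{"hand":-0.4,"x":0,"y":0,"z":0,"roll":0},{"hand":-0.5,"x":0,"y":0,"z":0,"roll":0},{"hand":-0.7,"x":0,"y":0,"z":0,"roll":0},{"hand":-1,"x":0,"y":0,"z":0,"roll":0},{"hand":-1,"x":0,"y":0,"z":0,"roll":0},{"hand":-1,"x":0,"y":0,"z":0,"roll":0},{"hand":-1,"x":0,"y":0,"z":0,"roll":0},{"hand":-1,"x":0,"y":0,"z":0,"roll":0}])

```text
time: 7.12
tool_pos: [0.4576, 0.2284, 0.0625]
tcp_rot: [-2.255, -2.187, 0.0]
wrist_force: [-0.2, -0.6, 0.7]
width: 0.996
grip_force: 0.0
```

```bash
python3 -c "
from h import *
mv((.4583,.229,.17,-.0304),(.6298,.1766,.17,.011))"
```

```text
t 7.12 p [0.4576 0.2284 0.0625] yaw -0.0305 w 0.996 F [-0.2 -0.6  0.7] tilt [-2.e-04 -1.e-04 -1.e+00]
x 0.0011 y 0.0014 z -0.2149 roll -0.0000
x -0.0931 y 0.3474 z -0.2150 roll -0.0132
```

Emit:
servo_tool(targets=[{"hand":-1,"x":0,"y":0,"z":-0.03,"roll":0},{"hand":-1,"x":0,"y":0,"z":-0.09,"roll":0},{"hand":-1,"x":0,"y":0,"z":-0.16,"roll":0},{"hand":-1,"x":0,"y":0,"z":-0.215,"roll":0},{"hand":-1,"x":-0.0931,"y":0.3474,"z":-0.215,"roll":-0.0132},{"hand":-1,"x":-0.0931,"y":0.3474,"z":-0.215,"roll":-0.0132},{"hand":-1,"x":-0.0931,"y":0.3474,"z":-0.215,"roll":-0.0132},{"hand":-1,"x":-0.0931,"y":0.3474,"z":-0.215,"roll":-0.0132},{"hand":-1,"x":-0.0931,"y":0.3474,"z":-0.215,"roll":-0.0132},{"hand":-1,"x":-0.0931,"y":0.3474,"z":-0.215,"roll":-0.0132}])

```text
time: 7.95
tool_pos: [0.6333, 0.1751, 0.1698]
tcp_rot: [2.211, 2.23, 0.002]
wrist_force: [0.0, 0.3, -0.7]
width: 1.0
grip_force: 0.0
```

Emit:
servo_tool(targets=[{"hand":-1,"x":0,"y":0,"z":0,"roll":0},{"hand":-1,"x":0,"y":0,"z":0,"roll":0},{"hand":-1,"x":0,"y":0,"z":0,"roll":0}])

```text
time: 8.2
tool_pos: [0.6283, 0.1771, 0.1699]
tcp_rot: [-2.208, -2.234, 0.002]
wrist_force: [0.0, 0.3, 0.4]
width: 1.002
grip_force: 0.0
```

```bash
python3 -c "
from h import *
mv((.6298,.1766,.055,.011))
from workcell import read_camera
import cv2
im=read_camera('scene')[:,:,::-1]
cv2.imwrite('pics/s3.png',cv2.resize(im[70:320,200:450],None,fx=2.4,fy=2.4,interpolation=cv2.INTER_CUBIC))"
```

```text
t 8.20 p [0.6283 0.1771 0.1699] yaw 0.0117 w 1.002 F [0.  0.3 0.4] tilt [-0.0013 -0.     -1.    ]
x -0.0011 y 0.0033 z 0.2297 roll 0.0002
```

View pics/s3.png

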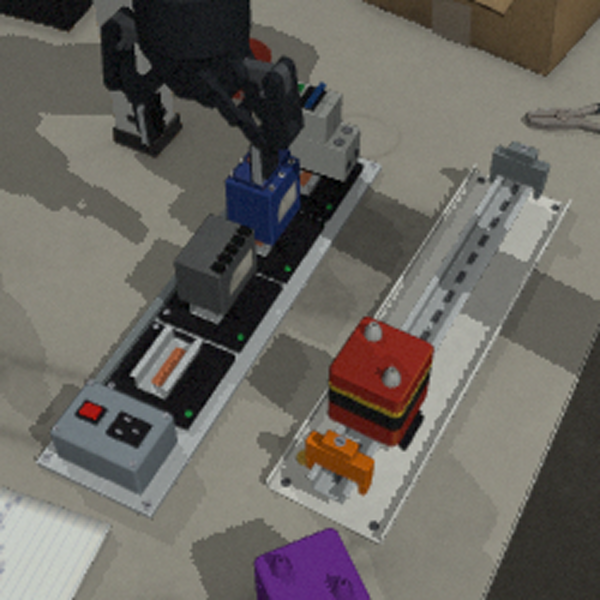

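Emit:
servo_tool(targets=[{"hand":-1,"x":-0.001,"y":0.001,"z":0.04,"roll":0},{"hand":-1,"x":-0.001,"y":0.001,"z":0.1,"roll":0},{"hand":-1,"x":-0.001,"y":0.001,"z":0.14,"roll":0},{"hand":-1,"x":-0.001,"y":0.001,"z":0.17,"roll":0},{"hand":-1,"x":-0.001,"y":0.001,"z":0.2,"roll":0},{"hand":-1,"x":-0.001,"y":0.001,"z":0.23,"roll":0},{"hand":-1,"x":-0.001,"y":0.001,"z":0.23,"roll":0},{"hand":-1,"x":-0.001,"y":0.001,"z":0.23,"roll":0}])

```text
time: 8.92
tool_pos: [0.6286, 0.1764, 0.0545]
tcp_rot: [-2.207, -2.234, 0.003]
wrist_force: [0.3, 0.6, 0.8]
width: 1.001
grip_force: 0.0
```

Emit:
servo_tool(targets=[{"hand":1,"x":0,"y":0,"z":0,"roll":0},{"hand":1,"x":0,"y":0,"z":0,"roll":0},{"hand":1,"x":0,"y":0,"z":0,"roll":0},{"hand":1,"x":0,"y":0,"z":0,"roll":0},{"hand":1,"x":0,"y":0,"z":0,"roll":0},{"hand":1,"x":0,"y":0,"z":0,"roll":0},{"hand":1,"x":0,"y":0,"z":0,"roll":0},{"hand":1,"x":0,"y":0,"z":0,"roll":0}])

```text
time: 9.58
tool_pos: [0.6316, 0.1765, 0.057]
tcp_rot: [2.208, 2.232, 0.004]
wrist_force: [-0.9, 0.8, 6.5]
width: 0.517
grip_force: 73.2
```

```bash
python3 -c "
from h import *
mv((.6298,.1766,.055,.011))"
```

```text
t 9.58 p [0.6316 0.1765 0.057 ] yaw 0.0108 w 0.517 F [-0.9  0.8  6.5] tilt [ 2.7e-03  8.0e-04 -1.0e+00]
x 0.0003 y -0.0037 z 0.0039 roll -0.0001
```

Emit:
servo_tool(targets=[{"hand":1,"x":0,"y":0,"z":-0.01,"roll":0},{"hand":1,"x":0,"y":0,"z":-0.025,"roll":0},{"hand":1,"x":0,"y":0,"z":-0.045,"roll":0},{"hand":1,"x":0,"y":0,"z":-0.075,"roll":0},{"hand":1,"x":0,"y":0,"z":-0.11,"roll":0},{"hand":1,"x":0,"y":0,"z":-0.135,"roll":0},{"hand":1,"x":0,"y":0,"z":-0.15,"roll":0},{"hand":1,"x":0,"y":0,"z":-0.15,"roll":0},{"hand":1,"x":0,"y":0,"z":-0.15,"roll":0}])

```text
time: 10.33
tool_pos: [0.6305, 0.1762, 0.1306]
tcp_rot: [2.209, 2.233, 0.001]
wrist_force: [0.0, 0.9, -2.8]
width: 0.515
grip_force: 72.4
```

```bash
python3 -c "
from h import *
mv((.4562,.1431,.132,-.0304))"
```

```text
t 10.33 p [0.6305 0.1762 0.1306] yaw 0.0109 w 0.515 F [ 0.   0.9 -2.8] tilt [ 8.e-04  2.e-04 -1.e+00]
x -0.0623 y -0.3493 z -0.0031 roll 0.0131
```

Emit:
servo_tool(targets=[{"hand":1,"x":-0.006,"y":-0.035,"z":0,"roll":0.002},{"hand":1,"x":-0.016,"y":-0.088,"z":0,"roll":0.004},{"hand":1,"x":-0.028,"y":-0.157,"z":0,"roll":0.006},{"hand":1,"x":-0.041,"y":-0.228,"z":0,"roll":0.008},{"hand":1,"x":-0.051,"y":-0.288,"z":0,"roll":0.011},{"hand":1,"x":-0.059,"y":-0.331,"z":0,"roll":0.0131},{"hand":1,"x":-0.0623,"y":-0.3493,"z":0,"roll":0.0131},{"hand":1,"x":-0.0623,"y":-0.3493,"z":0,"roll":0.0131},{"hand":1,"x":-0.0623,"y":-0.3493,"z":0,"roll":0.0131},{"hand":1,"x":-0.0623,"y":-0.3493,"z":0,"roll":0.0131}])

```text
time: 11.17
tool_pos: [0.4576, 0.1434, 0.1305]
tcp_rot: [2.254, 2.187, 0.002]
wrist_force: [0.1, 1.0, -2.5]
width: 0.517
grip_force: 72.6
```

```bash
python3 -c "
from h import *
mv((.4562,.1431,.057,-.0304))"
```

```text
t 11.17 p [0.4576 0.1434 0.1305] yaw -0.0302 w 0.517 F [ 0.1  1.  -2.5] tilt [ 1.7e-03  4.0e-04 -1.0e+00]
x -0.0008 y -0.0030 z 0.1470 roll 0.0000
```

Emit:
servo_tool(targets=[{"hand":1,"x":0,"y":-0.001,"z":0.02,"roll":0},{"hand":1,"x":0,"y":-0.0015,"z":0.055,"roll":0},{"hand":1,"x":0,"y":-0.0015,"z":0.085,"roll":0},{"hand":1,"x":0,"y":-0.0015,"z":0.1,"roll":0},{"hand":1,"x":0,"y":-0.0015,"z":0.11,"roll":0},{"hand":1,"x":0,"y":-0.0015,"z":0.12,"roll":0},{"hand":1,"x":0,"y":-0.0015,"z":0.13,"roll":0},{"hand":1,"x":0,"y":-0.0015,"z":0.137,"roll":0},{"hand":1,"x":0,"y":-0.0015,"z":0.143,"roll":0},{"hand":1,"x":0,"y":-0.0015,"z":0.145,"roll":0}])

```text
time: 12.0
tool_pos: [0.4553, 0.1431, 0.0575]
tcp_rot: [2.255, 2.188, 0.0]
wrist_force: [-0.1, -0.7, -2.8]
width: 0.51
grip_force: 72.5
```

Emit:
servo_tool(targets=[{"hand":1,"x":0,"y":0,"z":0.001,"roll":0},{"hand":1,"x":0,"y":0,"z":0.002,"roll":0},{"hand":1,"x":0,"y":0,"z":0.003,"roll":0},{"hand":1,"x":0,"y":0,"z":0.004,"roll":0},{"hand":1,"x":0,"y":0,"z":0.004,"roll":0}])

```text
time: 12.42
tool_pos: [0.4558, 0.1433, 0.0569]
tcp_rot: [2.254, 2.187, 0.001]
wrist_force: [-3.1, -0.4, 4.5]
width: 0.513
grip_force: 73.6
```

Contact, at the expected height. Release.

Emit:
servo_tool(targets=[{"hand":0,"x":0,"y":0,"z":0,"roll":0},{"hand":-0.2,"x":0,"y":0,"z":0,"roll":0},{"hand":-0.5,"x":0,"y":0,"z":0,"roll":0},{"hand":-1,"x":0,"y":0,"z":0,"roll":0},{"hand":-1,"x":0,"y":0,"z":0,"roll":0},{"hand":-1,"x":0,"y":0,"z":0,"roll":0},{"hand":-1,"x":0,"y":0,"z":0,"roll":0},{"hand":-1,"x":0,"y":0,"z":0,"roll":0}])

```text
time: 13.08
tool_pos: [0.4552, 0.1431, 0.0556]
tcp_rot: [-2.255, -2.188, 0.0]
wrist_force: [0.8, 0.8, 0.2]
width: 0.999
grip_force: 0.0
```

```bash
python3 -c "
from h import *
mv((.6305,.0930,.18,.011))"
```

```text
t 13.08 p [0.4552 0.1431 0.0556] yaw -0.0302 w 0.999 F [0.8 0.8 0.2] tilt [-1.e-04 -0.e+00 -1.e+00]
x -0.0896 y 0.3534 z -0.2488 roll -0.0131
```

Emit:
servo_tool(targets=[{"hand":-1,"x":0,"y":0,"z":-0.03,"roll":0},{"hand":-1,"x":0,"y":0,"z":-0.1,"roll":0},{"hand":-1,"x":0,"y":0,"z":-0.18,"roll":0},{"hand":-1,"x":0,"y":0,"z":-0.249,"roll":0},{"hand":-1,"x":-0.0896,"y":0.3534,"z":-0.249,"roll":-0.0131},{"hand":-1,"x":-0.0896,"y":0.3534,"z":-0.249,"roll":-0.0131},{"hand":-1,"x":-0.0896,"y":0.3534,"z":-0.249,"roll":-0.0131},{"hand":-1,"x":-0.0896,"y":0.3534,"z":-0.249,"roll":-0.0131},{"hand":-1,"x":-0.0896,"y":0.3534,"z":-0.249,"roll":-0.0131},{"hand":-1,"x":-0.0896,"y":0.3534,"z":-0.249,"roll":-0.0131}])

```text
time: 13.92
tool_pos: [0.6341, 0.0915, 0.1798]
tcp_rot: [2.21, 2.23, 0.002]
wrist_force: [0.4, 0.9, -0.4]
width: 0.999
grip_force: 0.0
```

Emit:
servo_tool(targets=[{"hand":-1,"x":0,"y":0,"z":0,"roll":0},{"hand":-1,"x":0,"y":0,"z":0,"roll":0},{"hand":-1,"x":0,"y":0,"z":0,"roll":0},{"hand":-1,"x":0,"y":0,"z":0,"roll":0}])

```text
time: 14.25
tool_pos: [0.6292, 0.0935, 0.1802]
tcp_rot: [-2.208, -2.234, 0.001]
wrist_force: [0.5, 0.5, -0.4]
width: 0.997
grip_force: 0.0
```

```bash
python3 -c "
from h import *
mv((.6305,.0930,.062,.011))
from workcell import read_camera
import cv2
im=read_camera('scene')[:,:,::-1]
cv2.imwrite('pics/s4.png',cv2.resize(im[70:320,200:450],None,fx=2.4,fy=2.4,interpolation=cv2.INTER_CUBIC))"
```

```text
t 14.25 p [0.6292 0.0935 0.1802] yaw 0.0118 w 0.997 F [ 0.5  0.5 -0.4] tilt [-6.e-04  0.e+00 -1.e+00]
x -0.0011 y 0.0027 z 0.2364 roll 0.0003
```

View pics/s4.png

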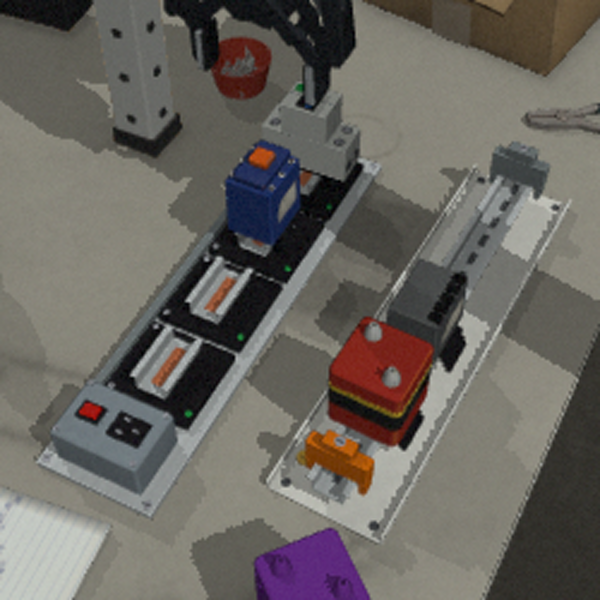

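Emit:
servo_tool(targets=[{"hand":-1,"x":-0.001,"y":0.001,"z":0.04,"roll":0},{"hand":-1,"x":-0.001,"y":0.001,"z":0.1,"roll":0},{"hand":-1,"x":-0.001,"y":0.001,"z":0.14,"roll":0},{"hand":-1,"x":-0.001,"y":0.001,"z":0.17,"roll":0},{"hand":-1,"x":-0.001,"y":0.001,"z":0.2,"roll":0},{"hand":-1,"x":-0.001,"y":0.001,"z":0.236,"roll":0},{"hand":-1,"x":-0.001,"y":0.001,"z":0.236,"roll":0},{"hand":-1,"x":-0.001,"y":0.001,"z":0.236,"roll":0}])

```text
time: 14.97
tool_pos: [0.6294, 0.0927, 0.0613]
tcp_rot: [-2.207, -2.233, 0.004]
wrist_force: [-0.3, 1.3, 0.6]
width: 0.996
grip_force: 0.0
```

Emit:
servo_tool(targets=[{"hand":1,"x":0,"y":0,"z":0,"roll":0},{"hand":1,"x":0,"y":0,"z":0,"roll":0},{"hand":1,"x":0,"y":0,"z":0,"roll":0},{"hand":1,"x":0,"y":0,"z":0,"roll":0},{"hand":1,"x":0,"y":0,"z":0,"roll":0},{"hand":1,"x":0,"y":0,"z":0,"roll":0},{"hand":1,"x":0,"y":0,"z":0,"roll":0},{"hand":1,"x":0,"y":0,"z":0,"roll":0}])

```text
time: 15.63
tool_pos: [0.6324, 0.0926, 0.0641]
tcp_rot: [2.208, 2.232, 0.004]
wrist_force: [-0.4, 0.1, 6.7]
width: 0.528
grip_force: 73.1
```

Emit:
servo_tool(targets=[{"hand":1,"x":0,"y":0,"z":-0.01,"roll":0},{"hand":1,"x":0,"y":0,"z":-0.025,"roll":0},{"hand":1,"x":0,"y":0,"z":-0.045,"roll":0},{"hand":1,"x":0,"y":0,"z":-0.075,"roll":0},{"hand":1,"x":0,"y":0,"z":-0.11,"roll":0},{"hand":1,"x":0,"y":0,"z":-0.135,"roll":0},{"hand":1,"x":0,"y":0,"z":-0.15,"roll":0},{"hand":1,"x":0,"y":0,"z":-0.15,"roll":0},{"hand":1,"x":0,"y":0,"z":-0.15,"roll":0}])

```text
time: 16.38
tool_pos: [0.6312, 0.0925, 0.1376]
tcp_rot: [2.209, 2.233, 0.001]
wrist_force: [-0.6, 0.8, -4.1]
width: 0.527
grip_force: 72.3
```

```bash
python3 -c "
from h import *
mv((.4531,.0591,.138,-.0304))"
```

```text
t 16.38 p [0.6312 0.0925 0.1376] yaw 0.0109 w 0.527 F [-0.6  0.8 -4.1] tilt [ 8.e-04  1.e-04 -1.e+00]
x -0.0629 y -0.3569 z -0.0011 roll 0.0132
```

Emit:
servo_tool(targets=[{"hand":1,"x":-0.006,"y":-0.035,"z":0,"roll":0.002},{"hand":1,"x":-0.016,"y":-0.09,"z":0,"roll":0.004},{"hand":1,"x":-0.028,"y":-0.16,"z":0,"roll":0.006},{"hand":1,"x":-0.041,"y":-0.232,"z":0,"roll":0.008},{"hand":1,"x":-0.052,"y":-0.294,"z":0,"roll":0.011},{"hand":1,"x":-0.06,"y":-0.338,"z":0,"roll":0.0132},{"hand":1,"x":-0.0629,"y":-0.3569,"z":0,"roll":0.0132},{"hand":1,"x":-0.0629,"y":-0.3569,"z":0,"roll":0.0132},{"hand":1,"x":-0.0629,"y":-0.3569,"z":0,"roll":0.0132},{"hand":1,"x":-0.0629,"y":-0.3569,"z":0,"roll":0.0132}])

```text
time: 17.22
tool_pos: [0.4544, 0.0593, 0.1375]
tcp_rot: [2.254, 2.187, 0.002]
wrist_force: [0.5, -1.0, -3.3]
width: 0.53
grip_force: 72.8
```

```bash
python3 -c "
from h import *
mv((.4531,.0591,.0641,-.0304))"
```

```text
t 17.22 p [0.4544 0.0593 0.1375] yaw -0.0304 w 0.530 F [ 0.5 -1.  -3.3] tilt [ 1.7e-03  2.0e-04 -1.0e+00]
x -0.0005 y -0.0028 z 0.1467 roll -0.0000
```

Emit:
servo_tool(targets=[{"hand":1,"x":0,"y":-0.001,"z":0.02,"roll":0},{"hand":1,"x":0,"y":-0.001,"z":0.055,"roll":0},{"hand":1,"x":0,"y":-0.001,"z":0.085,"roll":0},{"hand":1,"x":0,"y":-0.001,"z":0.1,"roll":0},{"hand":1,"x":0,"y":-0.001,"z":0.11,"roll":0},{"hand":1,"x":0,"y":-0.001,"z":0.12,"roll":0},{"hand":1,"x":0,"y":-0.001,"z":0.13,"roll":0},{"hand":1,"x":0,"y":-0.001,"z":0.137,"roll":0},{"hand":1,"x":0,"y":-0.001,"z":0.143,"roll":0},{"hand":1,"x":0,"y":-0.001,"z":0.145,"roll":0}])

```text
time: 18.05
tool_pos: [0.4525, 0.0591, 0.0645]
tcp_rot: [2.255, 2.187, -0.0]
wrist_force: [-0.4, -0.2, -2.7]
width: 0.531
grip_force: 72.8
```

Emit:
servo_tool(targets=[{"hand":1,"x":0,"y":0,"z":0.001,"roll":0},{"hand":1,"x":0,"y":0,"z":0.002,"roll":0},{"hand":1,"x":0,"y":0,"z":0.003,"roll":0},{"hand":1,"x":0,"y":0,"z":0.004,"roll":0},{"hand":1,"x":0,"y":0,"z":0.004,"roll":0}])

```text
time: 18.47
tool_pos: [0.453, 0.0592, 0.064]
tcp_rot: [2.255, 2.187, 0.001]
wrist_force: [-2.6, -0.3, 4.8]
width: 0.528
grip_force: 73.8
```

Emit:
servo_tool(targets=[{"hand":0,"x":0,"y":0,"z":0,"roll":0},{"hand":-0.2,"x":0,"y":0,"z":0,"roll":0},{"hand":-0.5,"x":0,"y":0,"z":0,"roll":0},{"hand":-1,"x":0,"y":0,"z":0,"roll":0},{"hand":-1,"x":0,"y":0,"z":0,"roll":0},{"hand":-1,"x":0,"y":0,"z":0,"roll":0},{"hand":-1,"x":0,"y":0,"z":0,"roll":0},{"hand":-1,"x":0,"y":0,"z":0,"roll":0}])

```text
time: 19.13
tool_pos: [0.4524, 0.0591, 0.0626]
tcp_rot: [-2.255, -2.187, 0.0]
wrist_force: [-0.4, -0.1, -0.6]
width: 1.001
grip_force: 0.0
```

```bash
python3 -c "
from h import *
mv((.630,.0058,.19,.011))"
```

```text
t 19.13 p [0.4524 0.0591 0.0626] yaw -0.0305 w 1.001 F [-0.4 -0.1 -0.6] tilt [-1.e-04 -0.e+00 -1.e+00]
x -0.0957 y 0.3582 z -0.2549 roll -0.0132
```

Emit:
servo_tool(targets=[{"hand":-1,"x":0,"y":0,"z":-0.03,"roll":0},{"hand":-1,"x":0,"y":0,"z":-0.1,"roll":0},{"hand":-1,"x":0,"y":0,"z":-0.18,"roll":0},{"hand":-1,"x":0,"y":0,"z":-0.255,"roll":0},{"hand":-1,"x":-0.0957,"y":0.3582,"z":-0.255,"roll":-0.0132},{"hand":-1,"x":-0.0957,"y":0.3582,"z":-0.255,"roll":-0.0132},{"hand":-1,"x":-0.0957,"y":0.3582,"z":-0.255,"roll":-0.0132},{"hand":-1,"x":-0.0957,"y":0.3582,"z":-0.255,"roll":-0.0132},{"hand":-1,"x":-0.0957,"y":0.3582,"z":-0.255,"roll":-0.0132},{"hand":-1,"x":-0.0957,"y":0.3582,"z":-0.255,"roll":-0.0132}])

```text
time: 19.97
tool_pos: [0.6339, 0.0043, 0.1898]
tcp_rot: [2.21, 2.23, 0.002]
wrist_force: [1.1, -1.0, 0.5]
width: 0.999
grip_force: 0.0
```

Emit:
servo_tool(targets=[{"hand":-1,"x":0,"y":0,"z":0,"roll":0},{"hand":-1,"x":0,"y":0,"z":0,"roll":0},{"hand":-1,"x":0,"y":0,"z":0,"roll":0},{"hand":-1,"x":0,"y":0,"z":0,"roll":0}])

```text
time: 20.3
tool_pos: [0.6288, 0.0063, 0.1902]
tcp_rot: [-2.208, -2.234, 0.0]
wrist_force: [0.4, 0.2, -0.3]
width: 1.001
grip_force: 0.0
```

```bash
python3 -c "
from h import *
mv((.630,.0056,.084,.011))"
```

```text
t 20.30 p [0.6288 0.0063 0.1902] yaw 0.0115 w 1.001 F [ 0.4  0.2 -0.3] tilt [-5.e-04  1.e-04 -1.e+00]
x -0.0014 y 0.0025 z 0.2124 roll 0.0002
```

Emit:
servo_tool(targets=[{"hand":-1,"x":-0.001,"y":0.001,"z":0.04,"roll":0},{"hand":-1,"x":-0.001,"y":0.001,"z":0.09,"roll":0},{"hand":-1,"x":-0.001,"y":0.001,"z":0.13,"roll":0},{"hand":-1,"x":-0.001,"y":0.001,"z":0.16,"roll":0},{"hand":-1,"x":-0.001,"y":0.001,"z":0.19,"roll":0},{"hand":-1,"x":-0.001,"y":0.001,"z":0.21,"roll":0},{"hand":-1,"x":-0.001,"y":0.001,"z":0.215,"roll":0},{"hand":-1,"x":-0.001,"y":0.001,"z":0.215,"roll":0},{"hand":-1,"x":-0.001,"y":0.001,"z":0.215,"roll":0}])

```text
time: 21.05
tool_pos: [0.6309, 0.0055, 0.0836]
tcp_rot: [2.208, 2.233, 0.001]
wrist_force: [-0.0, 0.5, 0.2]
width: 1.001
grip_force: 0.0
```

Emit:
servo_tool(targets=[{"hand":1,"x":0,"y":0,"z":0,"roll":0},{"hand":1,"x":0,"y":0,"z":0,"roll":0},{"hand":1,"x":0,"y":0,"z":0,"roll":0},{"hand":1,"x":0,"y":0,"z":0,"roll":0},{"hand":1,"x":0,"y":0,"z":0,"roll":0},{"hand":1,"x":0,"y":0,"z":0,"roll":0},{"hand":1,"x":0,"y":0,"z":0,"roll":0},{"hand":1,"x":0,"y":0,"z":0,"roll":0}])

```text
time: 21.72
tool_pos: [0.6314, 0.0053, 0.0839]
tcp_rot: [2.208, 2.232, 0.002]
wrist_force: [-1.0, -0.6, 5.5]
width: 0.515
grip_force: 72.8
```

Emit:
servo_tool(targets=[{"hand":1,"x":0,"y":0,"z":-0.01,"roll":0},{"hand":1,"x":0,"y":0,"z":-0.025,"roll":0},{"hand":1,"x":0,"y":0,"z":-0.045,"roll":0},{"hand":1,"x":0,"y":0,"z":-0.075,"roll":0},{"hand":1,"x":0,"y":0,"z":-0.11,"roll":0},{"hand":1,"x":0,"y":0,"z":-0.135,"roll":0},{"hand":1,"x":0,"y":0,"z":-0.15,"roll":0},{"hand":1,"x":0,"y":0,"z":-0.15,"roll":0},{"hand":1,"x":0,"y":0,"z":-0.15,"roll":0}])

```text
time: 22.47
tool_pos: [0.6307, 0.0053, 0.1581]
tcp_rot: [2.209, 2.233, 0.001]
wrist_force: [0.2, -0.1, -3.6]
width: 0.515
grip_force: 72.1
```

```bash
python3 -c "
from h import *
mv((.4500,-.0118,.158,-.0304))"
```

```text
t 22.47 p [0.6307 0.0053 0.1581] yaw 0.0109 w 0.515 F [ 0.2 -0.1 -3.6] tilt [ 9.e-04 -1.e-04 -1.e+00]
x -0.0302 y -0.3617 z -0.0001 roll 0.0132
```

Emit:
servo_tool(targets=[{"hand":1,"x":-0.003,"y":-0.036,"z":0,"roll":0.002},{"hand":1,"x":-0.008,"y":-0.091,"z":0,"roll":0.004},{"hand":1,"x":-0.014,"y":-0.162,"z":0,"roll":0.006},{"hand":1,"x":-0.02,"y":-0.236,"z":0,"roll":0.008},{"hand":1,"x":-0.025,"y":-0.298,"z":0,"roll":0.011},{"hand":1,"x":-0.029,"y":-0.343,"z":0,"roll":0.0132},{"hand":1,"x":-0.0302,"y":-0.3617,"z":0,"roll":0.0132},{"hand":1,"x":-0.0302,"y":-0.3617,"z":0,"roll":0.0132},{"hand":1,"x":-0.0302,"y":-0.3617,"z":0,"roll":0.0132},{"hand":1,"x":-0.0302,"y":-0.3617,"z":0,"roll":0.0132}])

```text
time: 23.3
tool_pos: [0.4513, -0.0118, 0.158]
tcp_rot: [2.254, 2.187, 0.002]
wrist_force: [0.2, 0.3, -1.7]
width: 0.514
grip_force: 72.3
```

```bash
python3 -c "
from h import *
mv((.4500,-.0118,.0839,-.0304))
from workcell import read_camera
import cv2
im=read_camera('scene')[:,:,::-1]
cv2.imwrite('pics/s5.png',cv2.resize(im[40:290,220:470],None,fx=2.4,fy=2.4,interpolation=cv2.INTER_CUBIC))"
```

```text
t 23.30 p [ 0.4513 -0.0118  0.158 ] yaw -0.0304 w 0.514 F [ 0.2  0.3 -1.7] tilt [ 0.0016 -0.     -1.    ]
x -0.0002 y -0.0029 z 0.1481 roll -0.0000
```

View pics/s5.png

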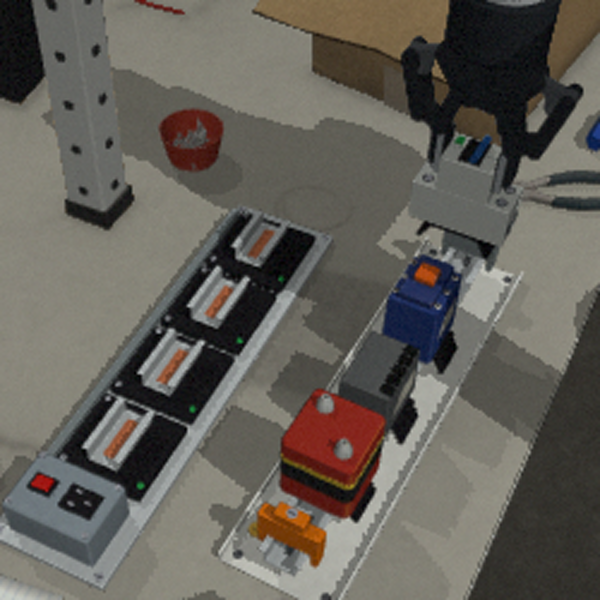

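Three are seated in order; the breaker hangs level over the free end of the rail (465,190). Lower it.

Emit:
servo_tool(targets=[{"hand":1,"x":0,"y":-0.001,"z":0.02,"roll":0},{"hand":1,"x":0,"y":-0.001,"z":0.055,"roll":0},{"hand":1,"x":0,"y":-0.001,"z":0.085,"roll":0},{"hand":1,"x":0,"y":-0.001,"z":0.1,"roll":0},{"hand":1,"x":0,"y":-0.001,"z":0.11,"roll":0},{"hand":1,"x":0,"y":-0.001,"z":0.12,"roll":0},{"hand":1,"x":0,"y":-0.001,"z":0.13,"roll":0},{"hand":1,"x":0,"y":-0.001,"z":0.137,"roll":0},{"hand":1,"x":0,"y":-0.001,"z":0.143,"roll":0},{"hand":1,"x":0,"y":-0.001,"z":0.145,"roll":0}])

```text
time: 24.18
tool_pos: [0.4494, -0.0118, 0.085]
tcp_rot: [2.255, 2.187, 0.0]
wrist_force: [0.5, 0.0, -2.3]
width: 0.512
grip_force: 72.3
```

Emit:
servo_tool(targets=[{"hand":1,"x":0,"y":0,"z":0.001,"roll":0},{"hand":1,"x":0,"y":0,"z":0.002,"roll":0},{"hand":1,"x":0,"y":0,"z":0.003,"roll":0},{"hand":1,"x":0,"y":0,"z":0.004,"roll":0},{"hand":1,"x":0,"y":0,"z":0.004,"roll":0}])

```text
time: 24.6
tool_pos: [0.4497, -0.0118, 0.0839]
tcp_rot: [2.255, 2.187, 0.001]
wrist_force: [-1.4, 0.8, 2.2]
width: 0.519
grip_force: 72.8
```

Emit:
servo_tool(targets=[{"hand":0,"x":0,"y":0,"z":0,"roll":0},{"hand":-0.2,"x":0,"y":0,"z":0,"roll":0},{"hand":-0.5,"x":0,"y":0,"z":0,"roll":0},{"hand":-1,"x":0,"y":0,"z":0,"roll":0},{"hand":-1,"x":0,"y":0,"z":0,"roll":0},{"hand":-1,"x":0,"y":0,"z":0,"roll":0},{"hand":-1,"x":0,"y":0,"z":0,"roll":0},{"hand":-1,"x":0,"y":0,"z":0,"roll":0}])

```text
time: 25.27
tool_pos: [0.4493, -0.0117, 0.0831]
tcp_rot: [2.255, 2.187, -0.0]
wrist_force: [0.4, -0.7, 0.9]
width: 0.997
grip_force: 0.0
```

Emit:
servo_tool(targets=[{"hand":-1,"x":0,"y":0,"z":-0.03,"roll":0},{"hand":-1,"x":0,"y":0,"z":-0.09,"roll":0},{"hand":-1,"x":0,"y":0,"z":-0.16,"roll":0},{"hand":-1,"x":0,"y":0,"z":-0.23,"roll":0},{"hand":-1,"x":0,"y":0.3,"z":-0.25,"roll":0},{"hand":-1,"x":0,"y":0.3,"z":-0.25,"roll":0},{"hand":-1,"x":0,"y":0.3,"z":-0.25,"roll":0},{"hand":-1,"x":0,"y":0.3,"z":-0.25,"roll":0},{"hand":-1,"x":0,"y":0.3,"z":-0.25,"roll":0},{"hand":-1,"x":0,"y":0.3,"z":-0.25,"roll":0}])

```text
time: 26.1
tool_pos: [0.5999, -0.0164, 0.2075]
tcp_rot: [-2.254, -2.187, 0.001]
wrist_force: [-0.3, 0.5, -0.2]
width: 1.0
grip_force: 0.0
```

```bash
python3 -c "
from workcell import read_camera
import cv2
im=read_camera('scene')[:,:,::-1]
cv2.imwrite('pics/s6.png',cv2.resize(im[90:310,300:450],None,fx=2.7,fy=2.7,interpolation=cv2.INTER_CUBIC))
im=read_camera('top')[:,:,::-1]
cv2.imwrite('pics/t6.png',cv2.resize(im[190:270,258:443],None,fx=4.3,fy=4.3,interpolation=cv2.INTER_CUBIC))"
```

```text
(no output)
```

View pics/s6.png

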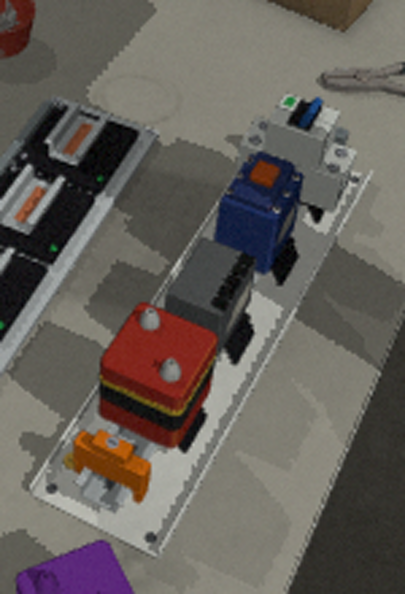

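View pics/t6.png

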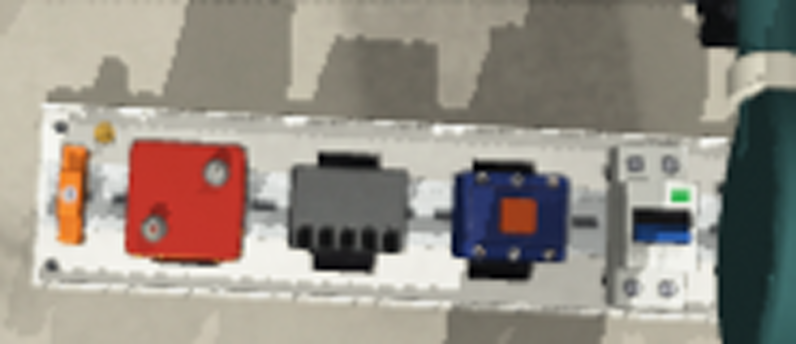

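All four stand upright on the rail in the order battery (185,200), relay (350,205), contactor (515,215), breaker (660,225) from the orange clamp (70,195), and the arm is clear.

```bash
python3 -c "
from workcell import ticket
print(ticket.finish_job())"
```

```text
the job is handed in; nothing more can be done
None
```

All four devices are seated upright on the panel rail in the jig's order from the orange clamp (battery, relay module, contactor, breaker), checked in the final pictures, and the job is handed in at about 26 s; the hand-in returned no verdict.

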